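Mix the ink on the press-down mixer

ROBOT

A 6-joint arm with a two-finger parallel gripper is mounted at the origin on the work surface. World frame = base frame: x ahead of the robot, y to its left, z up, the work surface at z = 0. Lengths are in m, angles in degrees, forces in N, time in s.
With the tool pointing down it reaches from about 0.35 to 0.875 m from the base axis. Payload 4.2 kg.
Tool frame: the origin (TCP) lies on the front face of the gripper's body, between the roots of the fingers; the fingertips stand manip.nose_length ahead of it and the grasp point (between the pads) lies 54 mm ahead of it (manip.nose_length is the distance from the TCP to the fingertips, in m); z points along the fingers, y is the line along which they close (so a half turn about z gives the same grasp; the last joint's range is limited). The gripper opens to 85 mm and grips with 20 to 120 N. Pads are 22 mm wide; open, the fingers measure 114 mm over their backs; the gripper's body (76 mm by 85 mm) begins 54 mm behind the grasp point. The pads swing forward as they close: fully open they stand 13 mm farther back than shut.
Start: joints at [-55.428, 22.042, 0.453, 0, -68.411, -14.817], TCP at [0.211, -0.588, 0.304] pointing down, gripper open.
Joint ranges: [-179.83, 179.83], [-69.29, 118.12], [-61.27, 80.66], [-181.25, 117.63], [-171.15, -9.14], [-177.46, 177.46]. Speed limits (degrees/s): [159.86, 159.86, 180, 180, 180, 180].

INTERFACE

Orientations are given as a 3x3 rotation matrix whose columns are the frame's x, y, z axes.
In Python, from cell import manip, eyes gives the robot as it stands.
- The arm moves only by the shell command python3 -m pendant 'ROWS'. ROWS is JSON, a list of rows, each a list of 5 numbers: the opening, from -1 (shut) to 1 (fully open), then the shift along the world's x, y, z in m, then the turn about the world's z in degrees. A call has exactly 5 rows; each row shifts and turns the commanded pose from where the row before left it; what a row does not reach is not made up. A row lasts 1/10 s, in which the tool goes at most 50 mm and 8.59 degrees, less where a joint would pass 70% of its speed; a pose out of reach is approached as far as the arm can. A call with a gripper value outside its range is refused whole. The fingers move at their own pace and stop on an object; the grip force is fixed at half the most. Time passes only in rows, so rows that do not move let the fingers close, or fill a call up. It gives the time, the measured TCP pose, the force, the opening and the grip force at its end, in the units of the state.
- manip.sense(): the state, without advancing time (a new reading comes with each control period).
- eyes.camera(name): name is "scene" or "side" or "wrist"; returns the picture (384x512x3 uint8, red, green, blue); there is no depth.
- eyes.camera_params(name): a dict with "fx", "fy", "cx", "cy" (pixels), "pose" (4x4, takes a point from camera to world coordinates). Camera axes: x right, y up, looking along -z (the intrinsics and any distortion apply to the point x, -y, -z); pixel columns grow to the right and rows downward; lengths in m; the calibration is good to about 2 mm. The wrist camera is an equidistant fisheye: a pixel r from the principal point sees the ray r / f radians off the axis. A picture is of the moment at which its call begins: read the wrist's pose just before it. camera_params takes no time and is no camera call; for the wrist camera it gives the pose at the moment of the call.
- manip.close_job(): hands the job in; it is judged then, once.
The state is a dict: "time": time; "joints": joint angles; "joint_velocities": joint speeds; "effort": joint torques, N m; "tool_pos": TCP position; "eef_rot": TCP orientation; "ft_force": force on the tool from outside, world axes, zero at the start; "ft_torque": the same for the moment, N m; "width": opening from 0.0 (shut) to 1.0 (fully open); "gripper_force": force on a finger pad.
Only numpy, scipy, OpenCV 4.12 (cv2) and the standard library are available. Lean on these libraries where they do the work, as an engineer would, in place of code of your own. Each camera call takes 0.05 s, during which the arm holds its last target. There are 200 camera calls.

TASK

Mix the ink in the tall slim bottle: pick it up and, keeping it upright, press its base down on the middle of the mixer's round rubber pad until the pad is fully down, and keep it down for about a second. Then stand the bottle upright near the middle of the square cork mat and let go of it.

Things in the scene. Friction and masses are not known exactly. Their poses are not given: they have to be found in the camera images.
- tall_bottle: Dark ink bottle with paper label and black cap, tallest of the loose containers: 120 mm high, straight round body 44 mm across up to 92 mm, cap 26 mm wide from 103 mm. 0.16 kg, rigid, upright on the table. Bystanders 125 mm or more away: short bottle (44 wide, 72 high), squat jar (66 wide, 74 high), open tin (62 wide, 60 high). Origin: centre of its underside; z up; yaw is of no matter.
- pad_top (a point): Centre of the top face of the mixer's sprung pad, a flat level black rubber disc 70 mm across. Moves with the pad: 86 mm above the table when up, 74 mm when fully down. It sits over the middle of a grey box-shaped mixer, 130 x 120 mm and 59 mm high, with a collar 84 mm across up to 64 mm, fixed to the table and turned by up to 25 degrees. z points up.
- pad (a joint): Travel of the pad in m: 0 = up, 0.012 = fully down on its stop, grows as it is pressed straight down. The spring starts to give at about 3 N of push and takes about 10 N to go fully down; the bottle's own weight hardly moves it. It springs back up when let go.
- mat: Flat square cork mat, 130 x 130 mm and 5 mm thick, fixed on the table. Origin: centre of its underside, at table height, so its upper face is 5 mm above the origin; x and y run along its edges; it may be turned.
Things that resemble listed ones, but are neither listed nor needed, are in the scene too. Leave any orange look-alike of the tall_bottle alone.

How it is judged:
By the outcome, as a careful person would: the job done as asked, in the order asked, and still so for the second after the job is handed in, with the robot touching nothing.
It also fails if it takes over 56 s, if anything falls off the work surface, if the arm or the gripper's body presses on something with over 40 N, if the wrist force passes 120 N, or if a joint passes its speed limit or range.

## Working session

There is one attempt and no reset: what is moved stays moved. The work goes in short steps, Python scripts to look and compute and a shell command to move; the robot and the scene stay as the last step left them, time stands still between calls to the robot, and variables do not carry over. Pictures are saved under pics/ and viewed, at most 10 in all, crops included, and the job is handed in when it is done.

```bash
mkdir -p pics
python3 - <<'E'
from cell import manip, eyes
import cv2,numpy as np
for n in("scene","side"):
    cv2.imwrite(f"pics/{n}0.png",eyes.camera(n)[:,:,::-1]); p=eyes.camera_params(n); print(n,p)
s=manip.sense();print(s["time"],s["tool_pos"],s["eef_rot"],s["width"],manip.nose_length)
E
```

```text
scene {'fx': 369.7466901447295, 'fy': 369.7466901447295, 'cx': 256.87341453403536, 'cy': 188.3632154277439, 'pose': array([[ 0.06589743, -0.80673946,  0.5872214 ,  1.2107568 ],
       [ 0.99777473,  0.05926418, -0.03055072, -0.0551006 ],
       [-0.01015472,  0.58792789,  0.8088496 ,  0.95180892],
       [ 0.        ,  0.        ,  0.        ,  1.        ]])}
side {'fx': 383.8818578128359, 'fy': 383.8818578128359, 'cx': 257.9750927259569, 'cy': 195.0347829409106, 'pose': array([[-0.76965037,  0.36706679, -0.52239859,  0.04272115],
       [-0.63837651, -0.45609358,  0.62004361,  0.62233814],
       [-0.01066523,  0.81070378,  0.58535941,  0.70051931],
       [ 0.        ,  0.        ,  0.        ,  1.        ]])}
0.1 [ 0.21114478 -0.58786965  0.30294153] [[-9.41205094e-01 -3.37834893e-01 -7.45380477e-04]
 [-3.37835699e-01  9.41203449e-01  1.76278348e-03]
 [ 1.06024906e-04  1.91095693e-03 -9.99998168e-01]] 0.9995171985634365 0.0726
```

View pics/scene0.png

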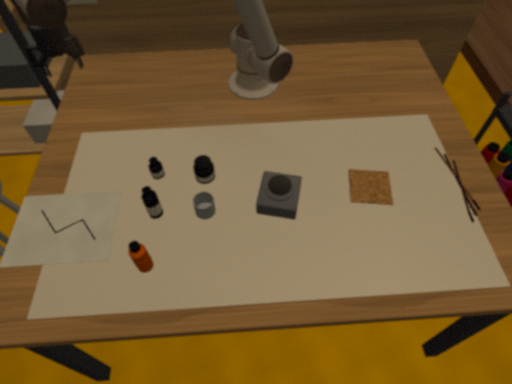

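View pics/side0.png

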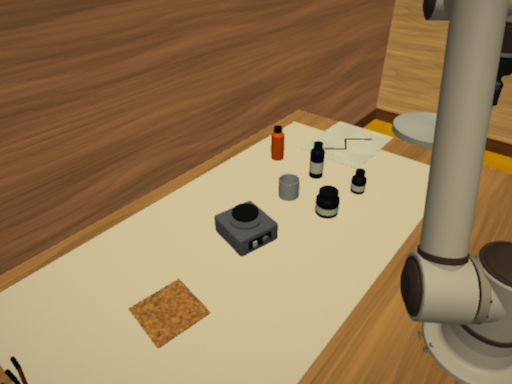

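The scene view shows the tall bottle with its cap at about (146,190) and base at (155,216). The orange look-alike is at (141,257), the short bottle at (156,168), the pad at (279,184) and the mat at (370,187). The side view shows the cap at (318,146), the base at (316,176), the pad at (245,214) and the mat at (169,312).

```bash
cat > h.py <<'E'
import numpy as np,cv2
def ray(p,u,v):
    P=p["pose"];d=P[:3,:3]@np.array([(u-p["cx"])/p["fx"],-(v-p["cy"])/p["fy"],-1]);return P[:3,3],d/np.linalg.norm(d)
def onz(p,u,v,z):
    o,d=ray(p,u,v);return o+d*(z-o[2])/d[2]
def tri(r1,r2):
    (o1,a),(o2,b)=r1,r2
    s=np.linalg.lstsq(np.c_[a,-b],o2-o1,rcond=None)[0];x,y=o1+s[0]*a,o2+s[1]*b
    return (x+y)/2,np.linalg.norm(x-y)
def comp(m,u,v,R=40):
    n,l,st,c=cv2.connectedComponentsWithStats(m.astype(np.uint8))
    i=min((i for i in range(1,n) if st[i,4]>15),key=lambda i:np.hypot(*(c[i]-[u,v])));return (l==i),st[i],c[i]
E
python3 - <<'E'
from h import *
from cell import eyes
R={}
for n,(bp,pp,mp) in {"scene":((149,198),(279,184),(370,187)),"side":((317,150),(245,214),(169,312))}.items():
    I=cv2.imread(f"pics/{n}0.png").astype(int);p=eyes.camera_params(n);V=I.max(2)
    m,st,c=comp(V<45,*bp)
    print(n,"bottle",st,c)
    for v in range(st[1],st[1]+st[3]):
        us=np.where(m[v])[0];print((v,us.min(),us.max()),end=" ")
    print()
    for t in (25,35,45):
        m,st,c=comp(V<t,*pp);print("pad",t,st,c,onz(p,*c,.086))
    hsv=cv2.cvtColor(I.astype(np.uint8),cv2.COLOR_BGR2HSV)
    m,st,c=comp((hsv[...,1]>110)&(np.arange(512)[None]>0)&(V>60)&(hsv[...,0]<25),*mp)
    print("mat",st,c,onz(p,*c,.005))
    q=cv2.minAreaRect(np.argwhere(m)[:,::-1].astype(np.float32));cn=cv2.boxPoints(q)
    w=np.array([onz(p,*x,.005)[:2] for x in cn]);print(w.round(3),np.linalg.norm(w-np.roll(w,1,0),axis=1))
    R[n]=c
    x,y,w,h=(bp[0]-35,bp[1]-30,70,60);A=cv2.resize(I[y:y+h,x:x+w].astype(np.uint8),(420,360),interpolation=0)
    x,y=pp[0]-35,pp[1]-30;B=cv2.resize(I[y:y+h,x:x+w].astype(np.uint8),(420,360),interpolation=0)
    R[n+"i"]=np.vstack([A,B])
cv2.imwrite("pics/c.png",cv2.resize(np.hstack([R["scenei"],R["sidei"]]),(700,600)))
E
```

```text
scene bottle [142 187  16  21 225] [149.20888889 197.42666667]
(187, np.int64(145), np.int64(148)) (188, np.int64(144), np.int64(149)) (189, np.int64(143), np.int64(149)) (190, np.int64(143), np.int64(150)) (191, np.int64(143), np.int64(152)) (192, np.int64(143), np.int64(153)) (193, np.int64(143), np.int64(154)) (194, np.int64(143), np.int64(154)) (195, np.int64(143), np.int64(155)) (196, np.int64(143), np.int64(155)) (197, np.int64(142), np.int64(156)) (198, np.int64(143), np.int64(156)) (199, np.int64(143), np.int64(156)) (200, np.int64(144), np.int64(157)) (201, np.int64(144), np.int64(157)) (202, np.int64(145), np.int64(157)) (203, np.int64(145), np.int64(157)) (204, np.int64(145), np.int64(156)) (205, np.int64(146), np.int64(155)) (206, np.int64(147), np.int64(153)) (207, np.int64(149), np.int64(151)) 
pad 25 [195 157  18  20 265] [202.88679245 167.20754717] [ 0.49123118 -0.18014238  0.086     ]
pad 35 [269 181  19  14 133] [277.07518797 188.67669173] [0.58758076 0.03578355 0.086     ]
pad 45 [268 176  23  19 328] [279.17378049 185.22256098] [0.57566221 0.04308833 0.086     ]
m
[... 793 characters left out ...]
64(323)) (157, np.int64(311), np.int64(323)) (158, np.int64(311), np.int64(322)) (159, np.int64(311), np.int64(322)) (160, np.int64(311), np.int64(322)) (161, np.int64(313), np.int64(322)) (162, np.int64(315), np.int64(320)) 
pad 25 [233 204  25  18 354] [244.88135593 212.34180791] [0.56880747 0.05116211 0.086     ]
pad 35 [232 204  26  18 369] [244.89430894 212.43360434] [0.56853071 0.05142704 0.086     ]
pad 45 [232 204  27  18 384] [244.8828125 212.5      ] [0.56837246 0.05165232 0.086     ]
mat [ 129  279   81   69 2915] [168.30566038 312.24939966] [0.53696506 0.34454875 0.005     ]
[[0.614 0.394]
 [0.604 0.246]
 [0.466 0.287]
 [0.487 0.418]] [0.12969451 0.14823201 0.14421308 0.13185104]
```

View pics/c.png

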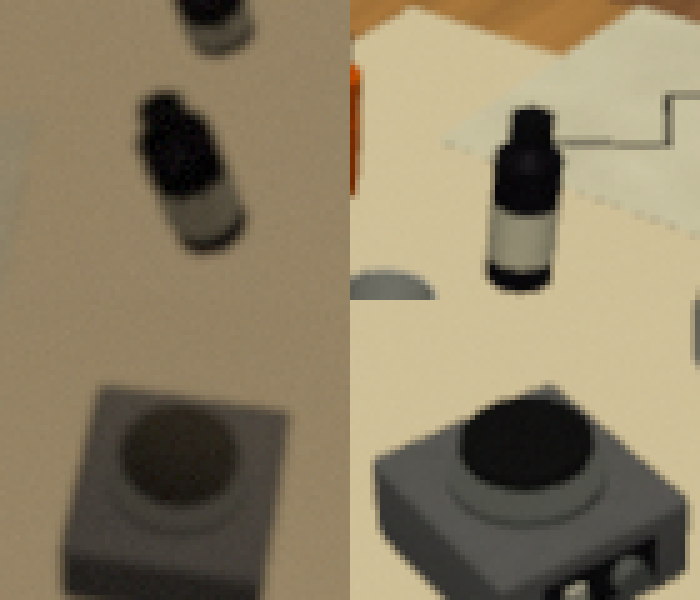

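The enlarged crops show the cap top centre at about (146.5,190) in scene and (318,143.7) in side. The pad top is at about (279.7,184) in scene and (245,212) in side. I'll triangulate these.

Run:
```python
from h import *
from cell import eyes,manip
a,b=eyes.camera_params("scene"),eyes.camera_params("side")
for n,s,t,z in (("cap",(146.5,190),(318,143.7),.12),("base",(155.7,214.3),(315.7,174),0),("pad",(279.6,184),(245,212),.086),("mat",(369.8,186.6),(168.3,312.2),.005)):
    print(n,tri(ray(a,*s),ray(b,*t)),onz(a,*s,z),onz(b,*t,z))
p=eyes.camera_params("wrist");print(p, manip.sense()["tool_pos"])
```

```text
cap (array([ 0.59092752, -0.32921862,  0.11902857]), np.float64(0.003591139606272434)) [ 0.58998119 -0.33039944  0.12      ] [ 0.58991522 -0.32477004  0.12      ]
base (array([ 5.93725878e-01, -3.32890947e-01,  1.71207358e-04]), np.float64(0.0019149940031444085)) [ 0.59442995 -0.33214287  0.        ] [ 0.59377027 -0.33446576  0.        ]
pad (array([0.57091699, 0.04622345, 0.08385601]), np.float64(0.0031353150152629247)) [0.57133726 0.044777   0.086     ] [0.56950443 0.04990375 0.086     ]
mat (array([ 5.39881882e-01,  3.41060150e-01, -8.17602273e-05]), np.float64(0.0032002537764211298)) [0.54267907 0.33756021 0.005     ] [0.53707633 0.34447252 0.005     ]
{'fx': 297.3186396354542, 'fy': 297.3186396354542, 'cx': 257.46238732020595, 'cy': 193.93658609443565, 'pose': array([[-0.33722214, -0.89396252, -0.29514785,  0.13526825],
       [ 0.94142091, -0.31928359, -0.10855714, -0.6151376 ],
       [ 0.00281015, -0.31446623,  0.9492645 ,  0.37327316],
       [ 0.        ,  0.        ,  0.        ,  1.        ]])} [ 0.21114478 -0.58786965  0.30294153]
```

Bottle at about (0.592, -0.330), pad (0.571, 0.046), mat (0.540, 0.341). The triangulated heights agree with the given ones to about 5 mm. Next I go above the bottle and look from there.

```bash
python3 -m pendant '[[1,0.02,0.014,0,0],[1,0.04,0.027,0,0],[1,0.04,0.027,0,0],[1,0.04,0.027,0,0],[1,0.04,0.027,0,0]]'; python3 -m pendant '[[1,0.04,0.027,0,0],[1,0.04,0.027,0,0],[1,0.04,0.027,0,0],[1,0.04,0.027,0,0],[1,0.04,0.027,0,0]]'; python3 -m pendant '[[1,0.001,0.001,0,0],[1,0,0,0,0],[1,0,0,0,0],[1,0,0,0,0],[1,0,0,0,0]]'
python3 - <<'E'
from cell import eyes
import cv2,pickle
p=eyes.camera_params("wrist");pickle.dump(p,open("w1.pkl","wb"));cv2.imwrite("pics/w1.png",eyes.camera("wrist")[:,:,::-1])
E
```

```text
time: 0.6
tool_pos: [0.3924, -0.4648, 0.3035]
eef_rot: [[-0.941, -0.338, -0.001], [-0.338, 0.941, 0.001], [0.0, 0.001, -1.0]]
ft_force: [-0.1, -0.7, -0.2]
width: 1.0
gripper_force: 0.0
time: 1.1
tool_pos: [0.5926, -0.3297, 0.3034]
eef_rot: [[-0.941, -0.338, -0.001], [-0.338, 0.941, 0.0], [0.001, 0.001, -1.0]]
ft_force: [0.5, -1.2, 0.6]
width: 1.003
gripper_force: 0.0
time: 1.6
tool_pos: [0.5913, -0.3312, 0.3043]
eef_rot: [[-0.942, -0.336, 0.0], [-0.336, 0.942, -0.0], [-0.0, -0.0, -1.0]]
ft_force: [0.1, 0.4, 0.1]
width: 1.002
gripper_force: 0.0
```

View pics/w1.png

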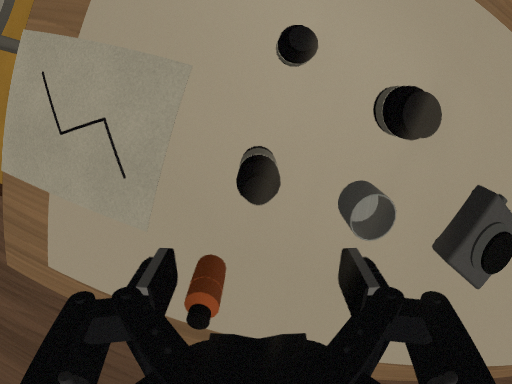

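The wrist view shows a dark bottle centred at about (258,180), its label edge at the top at about (258,152). The orange one is at (205,290), the tin at (366,210) and part of the mixer pad at (495,252). I'll cast rays for these.

```bash
cat >> h.py <<'E'
def wray(p,u,v):
    x,y=u-p["cx"],v-p["cy"];r=np.hypot(x,y);t=r/p["fx"];s=np.sin(t)/max(r,1e-9)
    return p["pose"][:3,3],p["pose"][:3,:3]@np.array([x*s,-y*s,-np.cos(t)])
def wonz(p,u,v,z):
    o,d=wray(p,u,v);return (o+d*(z-o[2])/d[2]).round(4)
E
python3 - <<'E'
from h import *
import pickle
p=pickle.load(open("w1.pkl","rb"));print(p["pose"][:3,3])
I=cv2.imread("pics/w1.png");A=I[130:220,215:305];A=cv2.convertScaleAbs(cv2.resize(A,(540,540),interpolation=cv2.INTER_CUBIC),alpha=3)
cv2.imwrite("pics/w1c.png",A)
for z in(0,.06,.092,.12): print(z,wonz(p,258,180,z),wonz(p,297,45,z),wonz(p,258,150,z),wonz(p,258,185,z))
print("orange",wonz(p,200,316,.12),"pad",wonz(p,496,253,.086))
E
```

```text
[ 0.51527139 -0.35820502  0.3745984 ]
0 [ 0.6139 -0.322   0.    ] [ 0.4333 -0.3353  0.    ] [ 0.5764 -0.3354  0.    ] [ 0.6203 -0.3197  0.    ]
0.06 [ 0.5981 -0.3278  0.06  ] [ 0.4464 -0.339   0.06  ] [ 0.5666 -0.3391  0.06  ] [ 0.6035 -0.3259  0.06  ]
0.092 [ 0.5897 -0.3309  0.092 ] [ 0.4534 -0.3409  0.092 ] [ 0.5614 -0.341   0.092 ] [ 0.5945 -0.3292  0.092 ]
0.12 [ 0.5823 -0.3336  0.12  ] [ 0.4595 -0.3426  0.12  ] [ 0.5568 -0.3427  0.12  ] [ 0.5867 -0.3321  0.12  ]
orange [ 0.7542 -0.3421  0.12  ] pad [0.5738 0.0356 0.086 ]
```

View pics/w1c.png

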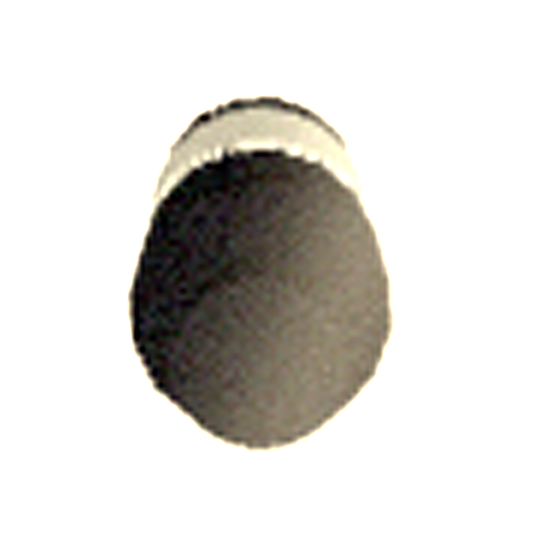

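The crop shows the shoulder widest at pixel (258.5,180) and the base rim at (258,146.5). Both give a bottle centre of about (0.591, -0.330), and the 43 px shoulder width matches 44 mm. The TCP is already there, so I descend and grip.

```bash
python3 -m pendant '[[1,0,0.001,-0.04,0],[1,0,0,-0.04,0],[1,0,0,-0.04,0],[1,0,0,-0.035,0],[1,0,0,-0.02,0]]'; python3 -m pendant '[[1,0,0,0,0],[-1,0,0,0,0],[-1,0,0,0,0],[-1,0,0,0,0],[-1,0,0,0,0]]'; python3 -m pendant '[[-1,0,0,0,0],[-1,0,0,0,0],[-1,0,0,0,0],[-1,0,0,0,0],[-1,0,0,0,0]]'
```

```text
time: 2.15
tool_pos: [0.5903, -0.3292, 0.1256]
eef_rot: [[-0.942, -0.337, -0.004], [-0.337, 0.942, 0.002], [0.004, 0.003, -1.0]]
ft_force: [-0.0, -0.7, 0.6]
width: 1.001
gripper_force: 0.0
time: 2.65
tool_pos: [0.5933, -0.3297, 0.1313]
eef_rot: [[-0.941, -0.338, 0.004], [-0.338, 0.941, -0.002], [-0.003, -0.003, -1.0]]
ft_force: [0.5, -1.2, 5.3]
width: 0.495
gripper_force: 61.4
time: 3.15
tool_pos: [0.5934, -0.3297, 0.1314]
eef_rot: [[-0.941, -0.339, 0.004], [-0.339, 0.941, -0.002], [-0.003, -0.003, -1.0]]
ft_force: [0.4, -0.6, 5.9]
width: 0.497
gripper_force: 61.7
```

Gripped (width fits 44 mm). I lift, move part way and look at the pad with the bottle in hand.

```bash
python3 -m pendant '[[-1,0,0,0.02,0],[-1,0,0,0.04,0],[-1,0,0,0.04,0],[-1,0,0,0.03,0],[-1,0,0,0.02,0]]'; python3 -m pendant '[[-1,-0.004,0.03,0,0],[-1,-0.004,0.045,0,0],[-1,-0.004,0.045,0,0],[-1,-0.004,0.045,0,0],[-1,-0.004,0.045,0,0]]';python3 -m pendant '[[-1,0,0.02,0,0],[-1,0,0,0,0],[-1,0,0,0,0],[-1,0,0,0,0],[-1,0,0,0,0]]'
python3 - <<'E'
from cell import eyes
import cv2,pickle
p=eyes.camera_params("wrist");pickle.dump(p,open("w2.pkl","wb"));cv2.imwrite("pics/w2.png",eyes.camera("wrist")[:,:,::-1])
E
```

```text
time: 3.65
tool_pos: [0.5924, -0.3291, 0.2816]
eef_rot: [[-0.941, -0.338, 0.003], [-0.338, 0.941, -0.001], [-0.003, -0.002, -1.0]]
ft_force: [0.0, -0.6, -1.3]
width: 0.5
gripper_force: 61.2
time: 4.15
tool_pos: [0.5712, -0.1174, 0.2784]
eef_rot: [[-0.941, -0.337, -0.001], [-0.337, 0.941, 0.001], [0.001, 0.001, -1.0]]
ft_force: [0.5, -0.3, -1.8]
width: 0.499
gripper_force: 61.4
time: 4.65
tool_pos: [0.5721, -0.1002, 0.2786]
eef_rot: [[-0.942, -0.336, -0.001], [-0.336, 0.942, 0.0], [0.001, 0.0, -1.0]]
ft_force: [0.3, 0.5, -1.2]
width: 0.498
gripper_force: 61.6
```

View pics/w2.png

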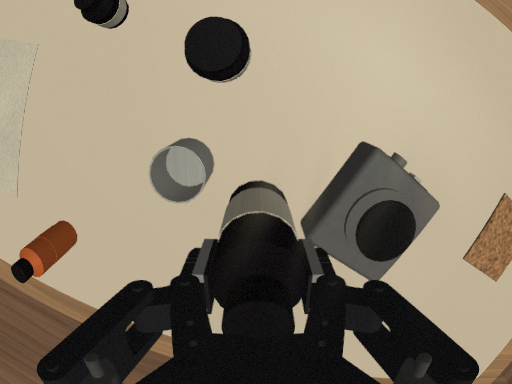

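The bottle is held upright between the fingers. The pad disc is clear at about (386,231), the mixer around it, and the mat corner at (490,240).

Run:
```python
from h import *
import pickle
p=pickle.load(open("w2.pkl","rb"))
I=cv2.imread("pics/w2.png").max(2)
for t in(15,22,30):
    m,st,c=comp((I<t)&(np.arange(512)[None]>335)&(np.arange(384)[:,None]<275),386,231)
    pts=np.argwhere(m)[:,::-1];hl=cv2.convexHull(pts.astype(np.int32))[:,0]
    w=np.array([wonz(p,*x,.086)[:2] for x in hl]);cc,r=cv2.minEnclosingCircle(w.astype(np.float32))
    print(t,st,c,wonz(p,*c,.086),cc,r)
# base of held bottle: front lower rim
for z in(.147,):print(wonz(p,258,181,z))
```

```text
Traceback (most recent call last):
  File "h.py", line 12, in comp
    i=min((i for i in range(1,n) if st[i,4]>15),key=lambda i:np.hypot(*(c[i]-[u,v])));return (l==i),st[i],c[i]
ValueError: min() iterable argument is empty
```

Run:
```python
from h import *
import pickle
p=pickle.load(open("w2.pkl","rb"))
I=cv2.imread("pics/w2.png").max(2)
print(I[231,340:440:6])
for t in(30,36,42,48):
    m,st,c=comp((I<t)&(np.arange(512)[None]>335)&(np.arange(384)[:,None]<275),386,231)
    pts=np.argwhere(m)[:,::-1];hl=cv2.convexHull(pts.astype(np.int32))[:,0]
    w=np.array([wonz(p,*x,.086)[:2] for x in hl]);cc,r=cv2.minEnclosingCircle(w.astype(np.float32))
    print(t,st,c,wonz(p,*c,.086),cc,r)
print(wonz(p,258,181,.147))
```

```text
[ 86  90  88  31  33  33  30  24  23  19  20  28  29  92 193 192 193]
30 [ 362  201   53   60 1768] [391.2550905  234.42816742] [0.5731 0.0509 0.086 ] (0.5720158815383911, 0.04482732340693474) 0.03473915532231331
36 [ 356  201   59   60 2590] [385.6953668 231.5003861] [0.572  0.0427 0.086 ] (0.571811854839325, 0.0437186062335968) 0.03594167158007622
42 [ 356  200   60   62 2784] [385.17744253 230.40445402] [0.5711 0.0414 0.086 ] (0.5718497037887573, 0.043665073812007904) 0.03620021045207977
48 [ 356  200   60   62 2812] [385.26102418 230.3844239 ] [0.571  0.0415 0.086 ] (0.5723999738693237, 0.04334999993443489) 0.03638115152716637
[ 0.5499 -0.1075  0.147 ]
```

Pad centre is about (0.5715, 0.0435), with a radius of 36 mm that fits the 35 mm given. I move over it and come down in stages.

```bash
python3 -m pendant '[[-1,0,0.03,0,0],[-1,0,0.04,0,0],[-1,0,0.04,0,0],[-1,0,0.024,0,0],[-1,0,0.01,0,0]]'; python3 -m pendant '[[-1,0,0,0,0],[-1,0,0,0,0],[-1,0,0,-0.02,0],[-1,0,0,-0.02,0],[-1,0,0,-0.01,0]]';python3 -m pendant '[[-1,0,0,-0.005,0],[-1,0,0,0,0],[-1,0,0,0,0],[-1,0,0,0,0],[-1,0,0,0,0]]'
```

```text
time: 5.2
tool_pos: [0.5724, 0.0462, 0.2788]
eef_rot: [[-0.941, -0.339, 0.0], [-0.339, 0.941, 0.0], [-0.0, 0.0, -1.0]]
ft_force: [0.9, -0.1, -1.1]
width: 0.498
gripper_force: 61.7
time: 5.7
tool_pos: [0.5715, 0.0431, 0.2271]
eef_rot: [[-0.942, -0.336, -0.003], [-0.336, 0.942, -0.001], [0.003, 0.0, -1.0]]
ft_force: [-0.5, -0.6, -1.4]
width: 0.496
gripper_force: 61.6
time: 6.2
tool_pos: [0.5726, 0.0449, 0.2247]
eef_rot: [[-0.941, -0.338, 0.002], [-0.338, 0.941, 0.0], [-0.002, -0.0, -1.0]]
ft_force: [-0.0, 0.2, -2.5]
width: 0.5
gripper_force: 61.6
```

```bash
python3 -m pendant '[[-1,0,-0.001,-0.005,0],[-1,0,0,-0.004,0],[-1,0,0,0,0],[-1,0,0,0,0],[-1,0,0,0,0]]'; python3 -m pendant '[[-1,0,0,-0.004,0],[-1,0,0,0,0],[-1,0,0,0,0],[-1,0,0,0,0],[-1,0,0,0,0]]';python3 -m pendant '[[-1,0,0,-0.004,0],[-1,0,0,0,0],[-1,0,0,0,0],[-1,0,0,0,0],[-1,0,0,0,0]]';python3 -m pendant '[[-1,0,0,-0.004,0],[-1,0,0,0,0],[-1,0,0,0,0],[-1,0,0,0,0],[-1,0,0,0,0]]'
```

```text
time: 6.7
tool_pos: [0.5725, 0.0438, 0.2154]
eef_rot: [[-0.941, -0.338, 0.001], [-0.338, 0.941, 0.0], [-0.001, -0.0, -1.0]]
ft_force: [-0.8, 0.4, 1.2]
width: 0.498
gripper_force: 62.0
time: 7.2
tool_pos: [0.5725, 0.0438, 0.2112]
eef_rot: [[-0.941, -0.338, 0.001], [-0.338, 0.941, 0.0], [-0.001, -0.0, -1.0]]
ft_force: [-0.4, 0.5, 4.9]
width: 0.496
gripper_force: 62.2
time: 7.7
tool_pos: [0.5725, 0.0439, 0.2075]
eef_rot: [[-0.941, -0.338, 0.001], [-0.338, 0.941, 0.0], [-0.001, -0.0, -1.0]]
ft_force: [-0.6, -0.5, 6.6]
width: 0.5
gripper_force: 62.4
time: 8.2
tool_pos: [0.5726, 0.0439, 0.2052]
eef_rot: [[-0.941, -0.339, 0.002], [-0.339, 0.941, -0.0], [-0.002, -0.001, -1.0]]
ft_force: [-4.4, 0.8, 14.0]
width: 0.499
gripper_force: 63.3
```

The TCP has stopped at the predicted bottom and the force is rising. I add a little margin and hold.

```bash
python3 -m pendant '[[-1,0,0,-0.003,0],[-1,0,0,0,0],[-1,0,0,0,0],[-1,0,0,0,0],[-1,0,0,0,0]]'; python3 -m pendant '[[-1,0,0,0,0],[-1,0,0,0,0],[-1,0,0,0,0],[-1,0,0,0,0],[-1,0,0,0,0]]';python3 -m pendant '[[-1,0,0,0,0],[-1,0,0,0,0],[-1,0,0,0,0],[-1,0,0,0,0],[-1,0,0,0,0]]'
python3 - <<'E'
from cell import eyes
import cv2
a=eyes.camera("side")[120:280,160:330,::-1];cv2.imwrite("pics/press.png",cv2.resize(a,(595,560)))
E
```

```text
time: 8.7
tool_pos: [0.5728, 0.044, 0.2051]
eef_rot: [[-0.941, -0.34, 0.004], [-0.34, 0.941, -0.0], [-0.003, -0.002, -1.0]]
ft_force: [-8.4, 1.7, 26.0]
width: 0.497
gripper_force: 64.6
time: 9.2
tool_pos: [0.5728, 0.044, 0.2051]
eef_rot: [[-0.941, -0.34, 0.004], [-0.34, 0.941, -0.0], [-0.003, -0.002, -1.0]]
ft_force: [-8.3, 1.5, 27.1]
width: 0.498
gripper_force: 64.6
time: 9.7
tool_pos: [0.5728, 0.044, 0.2051]
eef_rot: [[-0.941, -0.34, 0.004], [-0.34, 0.941, -0.0], [-0.003, -0.002, -1.0]]
ft_force: [-9.1, 1.3, 26.6]
width: 0.498
gripper_force: 64.6
```

View pics/press.png

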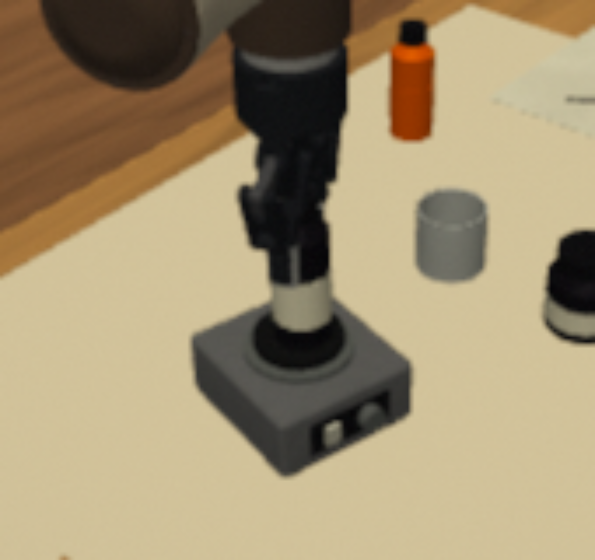

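The bottle base sits centred on the pad, with the pad down near the collar (around (300,340) in the crop), held for about 1.5 s. Now I lift and go toward the mat, with a measurement on the way.

```bash
python3 -m pendant '[[-1,0,0,0.005,0],[-1,0,0,0.01,0],[-1,0,0,0.02,0],[-1,0,0,0.025,0],[-1,0,0,0.02,0]]'; python3 -m pendant '[[-1,0,0.02,0,0],[-1,0,0.04,0,0],[-1,0,0.04,0,0],[-1,0,0.03,0,0],[-1,0,0.02,0,0]]';python3 -m pendant '[[-1,0,0,0,0],[-1,0,0,0,0],[-1,0,0,0,0],[-1,0,0,0,0],[-1,0,0,0,0]]'
python3 - <<'E'
from cell import eyes
from h import *
p=eyes.camera_params("wrist");I=eyes.camera("wrist")[:,:,::-1].copy();cv2.imwrite("pics/w3.png",I)
h=cv2.cvtColor(I,cv2.COLOR_BGR2HSV);m=((h[...,1]>110)&(h[...,2]>60)&(h[...,0]<25)).astype(np.uint8)
m=cv2.morphologyEx(m,cv2.MORPH_CLOSE,np.ones((5,5)))
n,l,st,c=cv2.connectedComponentsWithStats(m)
for i in range(1,n):
    if st[i,4]>1500:
        w=np.array([wonz(p,*x[::-1],.005)[:2] for x in np.argwhere(l==i)[::3]]).astype(np.float32)
        print(st[i],c[i],cv2.minAreaRect(w))
E
```

```text
time: 10.25
tool_pos: [0.5717, 0.0438, 0.2794]
eef_rot: [[-0.941, -0.338, -0.003], [-0.338, 0.941, -0.0], [0.003, 0.001, -1.0]]
ft_force: [0.6, 0.8, -1.2]
width: 0.5
gripper_force: 61.5
time: 10.75
tool_pos: [0.5715, 0.1956, 0.278]
eef_rot: [[-0.941, -0.339, -0.003], [-0.339, 0.941, -0.001], [0.003, 0.0, -1.0]]
ft_force: [-0.1, -0.1, -1.3]
width: 0.497
gripper_force: 61.6
time: 11.25
tool_pos: [0.5723, 0.1929, 0.28]
eef_rot: [[-0.942, -0.337, -0.0], [-0.337, 0.942, 0.0], [0.0, 0.0, -1.0]]
ft_force: [-0.5, 0.0, -1.9]
width: 0.497
gripper_force: 61.6
[ 307  115  125  129 8651] [369.72534967 180.7769044 ] ((0.5412428975105286, 0.3388715386390686), (0.12869682908058167, 0.12840840220451355), 81.1527328491211)
[ 442  205   70  179 6189] [488.39861044 315.97640976] ((0.7798582315444946, 0.8339508771896362), (0.7220671772956848, 0.1946346014738083), 51.74496841430664)
[   0  258   98  126 6821] [ 32.18164492 322.68582319] ((1.1793116331100464, -0.22168946266174316), (0.2104959487915039, 0.718373715877533), 66.6241226196289)
```

View pics/w3.png

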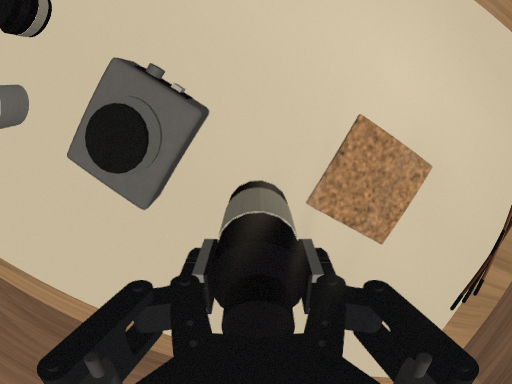

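The mat shows as a full square around (370,181), 128 x 128 mm, centre (0.541, 0.339). The bottle is unshifted in the grip and the pad is back up.

```bash
python3 -m pendant '[[-1,-0.006,0.03,0,0],[-1,-0.009,0.04,0,0],[-1,-0.009,0.04,0,0],[-1,-0.007,0.026,0,0],[-1,0,0.01,0,0]]'; python3 -m pendant '[[-1,0,0,0,0],[-1,0,0,-0.03,0],[-1,0,0,-0.04,0],[-1,0,0,-0.035,0],[-1,0,0,-0.02,0]]';python3 -m pendant '[[-1,0,0,-0.008,0],[-1,0,0,0,0],[-1,0,0,0,0],[-1,0,0,0,0],[-1,0,0,0,0]]'
```

```text
time: 11.8
tool_pos: [0.5405, 0.3419, 0.2798]
eef_rot: [[-0.94, -0.34, 0.0], [-0.34, 0.94, 0.0], [-0.0, 0.0, -1.0]]
ft_force: [-0.3, -0.6, -1.7]
width: 0.498
gripper_force: 61.7
time: 12.3
tool_pos: [0.5407, 0.337, 0.1518]
eef_rot: [[-0.942, -0.336, -0.004], [-0.336, 0.942, -0.003], [0.005, -0.002, -1.0]]
ft_force: [-0.1, -0.5, -1.4]
width: 0.499
gripper_force: 61.6
time: 12.8
tool_pos: [0.5417, 0.3401, 0.1484]
eef_rot: [[-0.941, -0.338, 0.002], [-0.338, 0.941, 0.002], [-0.002, 0.001, -1.0]]
ft_force: [0.0, 0.0, -1.5]
width: 0.502
gripper_force: 61.6
```

```bash
python3 -m pendant '[[-1,0,0,-0.005,0],[-1,0,0,-0.004,0],[-1,0,0,0,0],[-1,0,0,0,0],[-1,0,0,0,0]]'; python3 -m pendant '[[-1,0,0,-0.002,0],[-1,0,0,0,0],[-1,0,0,0,0],[-1,0,0,0,0],[-1,0,0,0,0]]';python3 -m pendant '[[-1,0,0,-0.001,0],[-1,0,0,0,0],[-1,0,0,0,0],[-1,0,0,0,0],[-1,0,0,0,0]]'
```

```text
time: 13.3
tool_pos: [0.5413, 0.3399, 0.1379]
eef_rot: [[-0.941, -0.338, 0.0], [-0.338, 0.941, -0.0], [-0.0, -0.0, -1.0]]
ft_force: [-0.3, 0.8, -1.5]
width: 0.5
gripper_force: 61.6
time: 13.8
tool_pos: [0.5415, 0.34, 0.1363]
eef_rot: [[-0.941, -0.338, 0.001], [-0.338, 0.941, 0.001], [-0.001, 0.0, -1.0]]
ft_force: [-0.5, 0.8, 0.5]
width: 0.498
gripper_force: 61.8
time: 14.3
tool_pos: [0.5416, 0.34, 0.1363]
eef_rot: [[-0.941, -0.339, 0.001], [-0.339, 0.941, 0.001], [-0.001, 0.0, -1.0]]
ft_force: [-1.6, -0.7, 5.5]
width: 0.498
gripper_force: 62.5
```

Seated on the mat at the predicted height. I open and retreat straight up, then check.

```bash
python3 -m pendant '[[-0.05,0,0,0,0],[0.1,0,0,0,0],[0.3,0,0,0,0],[0.6,0,0,0,0],[1,0,0,0,0]]'; python3 -m pendant '[[1,0,0,0,0],[1,0,0,0,0],[1,0,0,0,0],[1,0,0,0,0],[1,0,0,0.01,0]]';python3 -m pendant '[[1,0,0,0.03,0],[1,0,0,0.04,0],[1,0,0,0.04,0],[1,0,0,0.03,0],[1,0,0,0.02,0]]';python3 -m pendant '[[1,0,0,0,0],[1,0,0,0,0],[1,0,0,0,0],[1,0,0,0,0],[1,0,0,0,0]]'
python3 - <<'E'
from cell import eyes
import cv2
a=eyes.camera("scene")[:,:,::-1];b=eyes.camera("side")[:,:,::-1]
cv2.imwrite("pics/end.png",cv2.hconcat([cv2.resize(a[110:260,310:440],(390,450)),cv2.resize(b[220:370,100:230],(390,450))]))
E
```

```text
time: 14.8
tool_pos: [0.5412, 0.3397, 0.1345]
eef_rot: [[-0.941, -0.338, -0.0], [-0.338, 0.941, -0.0], [0.001, -0.0, -1.0]]
ft_force: [-0.5, -0.9, 0.3]
width: 0.95
gripper_force: 0.0
time: 15.3
tool_pos: [0.5406, 0.3392, 0.1438]
eef_rot: [[-0.941, -0.338, -0.003], [-0.338, 0.941, -0.002], [0.003, -0.001, -1.0]]
ft_force: [-0.2, -0.4, -0.3]
width: 0.999
gripper_force: 0.0
time: 15.8
tool_pos: [0.5417, 0.34, 0.3093]
eef_rot: [[-0.941, -0.338, 0.004], [-0.338, 0.941, 0.003], [-0.005, 0.002, -1.0]]
ft_force: [1.5, 0.3, -0.7]
width: 1.0
gripper_force: 0.0
time: 16.3
tool_pos: [0.5411, 0.3397, 0.3037]
eef_rot: [[-0.941, -0.338, -0.002], [-0.338, 0.941, -0.002], [0.002, -0.001, -1.0]]
ft_force: [0.3, -0.0, -0.3]
width: 1.003
gripper_force: 0.0
```

View pics/end.png

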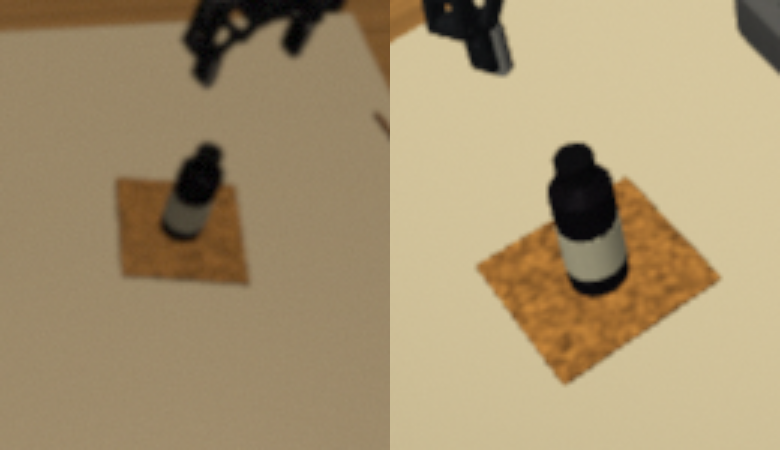

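Both views show the bottle upright in the middle of the mat, base at about (182,232) in the scene crop and (598,285) in the side crop, with the gripper clear.

```bash
python3 -c "
from cell import manip
print(manip.close_job())"
```

```text
the job is handed in; nothing more can be done
None
```

The tall bottle held the mixer pad fully down for about 1.5 s, then was stood upright and released near the middle of the cork mat, and the job was handed in at about 16.4 s.

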